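# Close and latch the stock-crib gate

## Task

The gate of the timber stock crib on the bench has been left ajar. Lift the latch bar by its red tab, carry it over the front lip of the strap keeper as you close the gate against its sprung buffer, find the keeper's slot and let the bar right down to the slot's floor, so that the gate stays latched when you let go. Do not slam the gate, do not ram or force the bar against the keeper, and leave the other things on the bench where they are.

Things in the scene. Friction and masses are not known exactly. Their poses are not given: they have to be found in the camera images.
- crib: low timber stock crib, fixed to the bench: 310 mm wide (its y), 270 deep (its x), holding walnut blanks and bar offcuts. Origin on the bench top, in the middle of the gate opening, in the plane of the front faces of its two front posts (40 x 40 mm, 195 high). Its x points into the crib, y to the left post (hinge side), z up.
- gate_hinge (a point): vertical hinge axis of the gate, at bench height, on the left post: crib point (0, 115, 0) mm. The gate is an 18 mm thick timber panel, 225 mm from this axis to its free edge, top edge 189 mm above the bench; its front face lies in the plane of this axis.
- gate (a joint): gate angle, rad: 0 = front face level with the posts' faces (nominally shut), positive = swung out to the crib's -x; seen from above that is clockwise. Stays where it is left, with slight friction, until it meets the buffer. It can be pressed in past shut, to a stop at -0.045 rad. Latched, it stands anywhere from -0.04 to 0.04, as the keeper is set.
- buffer_tip (a point): fixed point at the free end of the unpressed sprung buffer, a rubber-tipped pin in the crib 205 mm from the hinge axis, 120 mm above the bench. It meets the gate's back about 10 mm (0.05 rad) before nominally shut with about 2 N, rising 0.4 N per mm pressed, and swings an unlatched gate out again when it is let go.
- latch_bar: steel latch bar on the gate's front, 8 mm thick (x, normal to the gate, inwards), 16 high, about 0.22 kg; points along the gate, away from the hinge (-y), 173 mm from its pivot (the origin) to its free end. Turns freely about the pivot, from 0.045 rad below level (hanging free) to 0.30 rad up, and falls when let go. Level when seated in the keeper.
- pivot (a point): pivot of the latch bar: 95 mm from the hinge axis along the gate, 20 mm in front of the gate's face, 185 mm above the bench.
- tab (a point): grip point in the bar's upright red lifting tab: 90 mm along the bar from the pivot, 48 mm above the bar's axis. The tab is 10 mm thick (normal to the gate), 26 wide along the bar, from 8 to 81 mm above the axis, with a round top. It stands above the gate's top, so fingers straddle it from above, one before and one behind it.
- nose (a point): lower edge of the bar where it crosses the keeper: 155 mm along the bar from the pivot, 8 mm below its axis, mid thickness.
- keeper: keeper on the right post: a steel strap 30 mm wide (y) and 4 thick, bent to a U open at the top, its flange screwed on the post's top. Origin on the post's front face, crib point (0, -135, 177) mm, level with the U's floor; axes as the crib's. Slot for the bar 10.5 mm wide (x), 22 deep. Front lip 22 high; back lip as high, its flat flange running back over the post.
- slot (a point): nominal middle of the slot's floor, 20 mm before the post, below the bar of a gate at 0 rad. The strap is set on slotted screw holes: the true slot stands up to 8 mm nearer the post or farther out, unmeasured. A bar let down beside it rests on the lip or flange: feel for the slot. Friction (about 0.3) can hold up a bar that is let go half way down.
- oil_bottle: small white oil bottle with a red cap, 52 mm diameter, 115 tall, standing; origin under its centre.
- screw_jar: glass screw jar with blue lid, 60 mm diameter, 75 tall, standing; origin under its centre.
- parts_bin: green open plastic bin, 110 x 100 x 50 mm; origin under its centre.
- screwdriver: orange-handled screwdriver lying on the bench.

How it is judged (in metres and radians):
On the way:
1. the bar is lifted above the keeper's front lip (its nose over 22 mm above the slot's floor) (z of nose in the frame of keeper above 0.022 m), for 0.05 s.
At the end, for the whole second after the job is handed in: The gate is shut (under 0.042 rad), held by the bar, which lies right down in the slot of the keeper: its lower edge within 3 mm of the slot's floor, bearing on the keeper; gate and bar are at rest (value of joint gate below 0.042 rad and z of nose in the frame of keeper between -0.003 and 0.003 m and contact force between latch_bar and keeper above 0.3 N and velocity of joint gate between -0.05 and 0.05 rad/s and angular speed of latch_bar below 0.1 rad/s); the robot touches nothing.
It fails at once if the bar is rammed or forced against the keeper (more than 15 N) (contact force between latch_bar and keeper above 15 N).
It fails at once if the gate is slammed (swung shut faster than 1.5 rad/s) (velocity of joint gate below -1.5 rad/s).
It fails at once if a bystander is moved by more than 20 mm (distance of any of oil_bottle, screw_jar, parts_bin, screwdriver from where it was at the start of the episode above 0.02 m).
It fails at once if the bottle or jar is tipped over (angle between any of oil_bottle, screw_jar's own z axis and vertical above 0.5 rad).
It also fails if it takes over 67 s, if anything falls off the work surface, if the arm or the gripper's body presses on something with over 40 N, if the wrist force passes 120 N, or if a joint passes its speed limit or range.

## Robot

A 7-joint arm with a two-finger parallel gripper is mounted at the origin on the work surface. World frame = base frame: x ahead of the robot, y to its left, z up, the work surface at z = 0. Lengths are in mm, angles in rad, forces in N, time in s.
With the tool pointing down it reaches from about 425 to 925 mm from the base axis. Payload 6.8 kg.
Tool frame: the origin (TCP) lies at the very end of the fingers, on their centre line; the grasp point (between the pads) lies 19 mm behind it; z points along the fingers, y is the direction in which the jaws open and shut (so a half turn about z gives the same grasp; the last joint's range is limited). The gripper opens to 88 mm and grips with 3 to 60 N. Pads are 20 mm wide; open, the fingers measure 115 mm over their backs; the gripper's body (75 mm by 178 mm) begins 61 mm behind the grasp point.
Start: joints at [1.158, 0.477, 0.022, 1.555, -0.011, 1.109, -0.083], TCP at [202.578, -643.902, 222.664] pointing down, gripper open.
Joint ranges: [-2.96, 2.96], [-0.34, 2.1], [-1.41, 1.46], [0.24, 2.44], [-1.37, 4.51], [0.17, 1.92], [-2.96, 2.96]. Speed limits (rad/s): [2.39, 2.39, 3.14, 3.14, 3.14, 3.14, 3.14].

## Interface

Orientations are given as a unit quaternion [x, y, z, w].
In Python, from rig import sensors, get_image, camera_params, env gives the robot as it stands. The module is installed in compiled form; this text tells all that it offers.
- The arm moves only by the tool step_arm, never from a script. Its argument "plan" is a list of rows, each a list of 7 numbers: the closure, from -1 (fully open) to 1 (shut), then the shift along the tool's x, y, z in m, then the turn, a rotation vector about the tool's x, y, z in rad. A call has exactly 5 rows; each row is the pose to reach, as a shift and turn from the pose measured when the call began, along the tool's axes at that moment; what a row does not reach only later rows make up. A row lasts 1/10 s, in which the tool goes at most 50 mm and 8.59 degrees, less where a joint would pass 70% of its speed; a pose out of reach is approached as far as the arm can. A call with a gripper value outside its range is refused whole. The fingers move at their own pace and stop on an object; "newtons" is the grip in N (left out, the last holds). Time passes only in rows, so rows that repeat a pose let the fingers close, or fill a call up. It gives the time, the measured TCP pose, the force and the opening at its end, in the units of the state.
- sensors.sense(): the state, without advancing time (a new reading comes with each control period).
- get_image(name): name is "side" or "top"; returns the picture (480x640x3 uint8, blue, green, red); there is no depth.
- camera_params(name): a dict with "intrinsics" (3x3 intrinsics, pixels), "xyz" and "rotation" of the camera in the world. Camera axes: x right, y down, z forward; pixel columns grow to the right and rows downward; lengths in mm; the calibration is good to about 2 mm. A picture is of the moment at which its call begins. camera_params takes no time and is no camera call.
- env.close_job(): hands the job in, once; it reports no verdict.
The state is a dict: "t": time; "qpos": joint angles; "joint_velocities": joint speeds; "tau": joint torques, N m; "position": TCP position; "tool_rot": TCP orientation; "force": force on the tool from outside, world axes, zero at the start; "torque": the same for the moment, N m; "opening": finger opening in mm.
Only numpy, scipy, OpenCV 4.12 (cv2) and the standard library are available. Lean on these libraries where they do the work, as an engineer would, in place of code of your own. Each camera call takes 0.05 s, during which the arm holds its last target. There are 200 camera calls.

## Working session

There is one attempt and no reset: what is moved stays moved. The work goes in short steps, Python scripts to look and compute and a tool call to move; the robot and the scene stay as the last step left them, time stands still between calls to the robot, and variables do not carry over. Pictures are saved under pics/ and viewed, about 8 in all and at most 12, crops included, and the job is handed in when it is done.

Besides the shell and the picture viewer there is one more tool, called as name(argument=value, ...), one argument or row to a line, values as JSON. step_arm: Moves the arm, as the interface text tells. Its arguments: {"type":"object","properties":{"plan":{"type":"array","items":{"type":"array","items":{"type":"number"}}},"newtons":{"type":"number"}},"required":["plan"]}

```bash
mkdir -p pics
python3 - <<'E'
from rig import sensors,get_image,camera_params
import cv2
print(sensors.sense())
for n in("side","top"):
    print(n,camera_params(n)); cv2.imwrite(f"pics/{n}0.png",get_image(n))
E
```

```text
{'t': 0.0, 'qpos': array([ 1.15789862,  0.47776287,  0.02236469,  1.55642795, -0.0115046 ,
        1.10927264, -0.08311097]), 'joint_velocities': array([ 0.00056387, -0.00096707, -0.00051942, -0.00098182,  0.00059959,
       -0.00065859, -0.00082117]), 'tau': array([-2.18458563e-04, -5.82846773e+01,  1.53438047e+00, -2.72607976e+01,
       -5.43881091e-02,  1.68438902e-02,  1.56102019e-04]), 'position': array([ 202.36558761, -643.33932009,  221.71708051]), 'tool_rot': array([ 9.88410391e-01,  1.51802962e-01, -1.98659240e-04, -8.48202714e-04]), 'force': array([0.60077073, 0.28981881, 0.22389834]), 'torque': array([ 0.00389218, -0.01719592,  0.00390972]), 'opening': 87.5594298565961}
side {'intrinsics': array([[518.52900496,   0.        , 329.67121779],
       [  0.        , 518.52900496, 238.22375637],
       [  0.        ,   0.        ,   1.        ]]), 'xyz': array([ 32.54195146, 922.78100955, 895.39992921]), 'rotation': array([-0.23827285,  0.85762694, -0.44255615,  0.10883997])}
top {'intrinsics': array([[475.61277579,   0.        , 319.30747489],
       [  0.        , 475.61277579, 242.94053596],
       [  0.        ,   0.        ,   1.        ]]), 'xyz': array([ 281.50109173,   12.88283141, 1274.00477898]), 'rotation': array([ 0.71024525, -0.69317994,  0.0849366 , -0.08853833])}
```

View pics/side0.png

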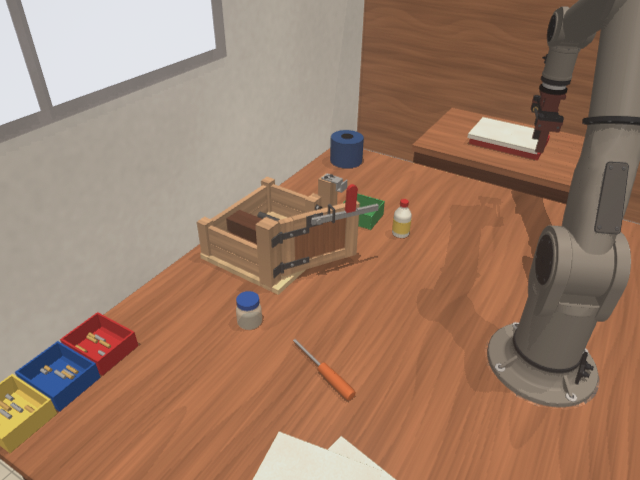

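View pics/top0.png

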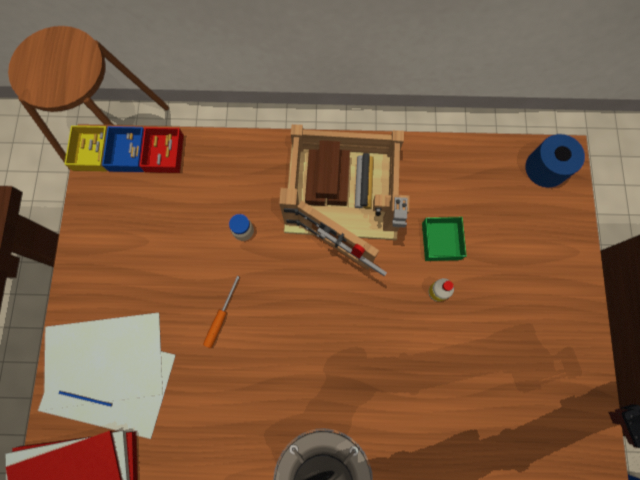

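The side view shows the gate ajar with its red tab at about (351,198) and the keeper at about (335,183). In the top view the tab is at about (358,251) and the keeper at about (400,208). I'll look at enlarged crops next.

Run:
```python
import cv2
a=cv2.imread("pics/top0.png")[180:290,270:420]; cv2.imwrite("pics/top0c.png",cv2.resize(a,None,fx=5,fy=5,interpolation=cv2.INTER_CUBIC))
a=cv2.imread("pics/side0.png")[170:295,240:390]; cv2.imwrite("pics/side0c.png",cv2.resize(a,None,fx=4.7,fy=4.7,interpolation=cv2.INTER_CUBIC))
```

```text
(no output)
```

View pics/top0c.png

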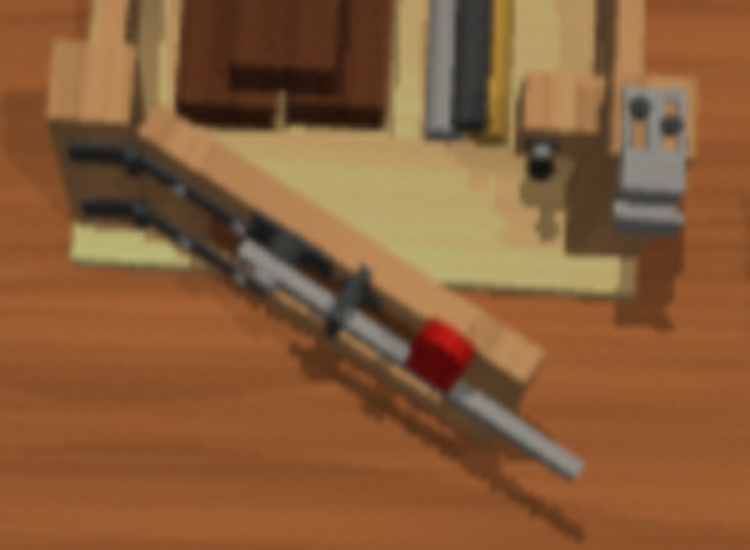

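View pics/side0c.png

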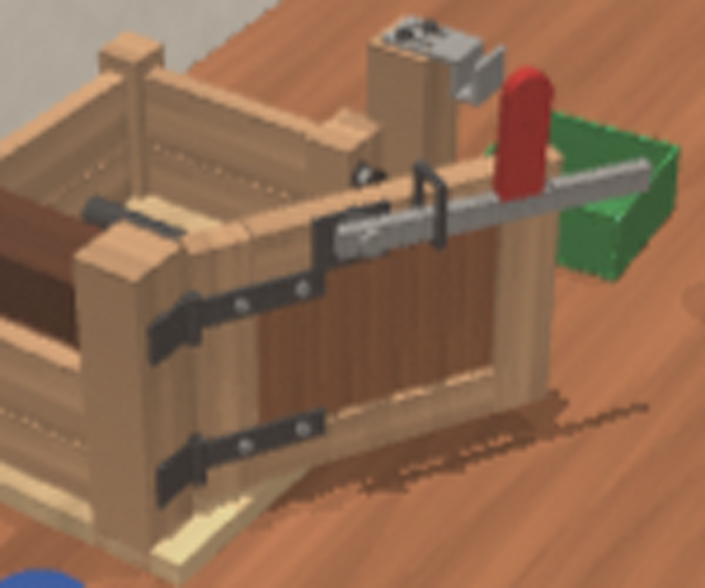

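The crops show the details I need. In the top crop, the left post's top corners are at (50,120), (130,120), (55,40) and (137,38), the right post's back-right corner is at (695,80), and the keeper lip spans rows 205–225 at columns 613–685. The bar end is at (575,470).

```bash
cat > h.py <<'E'
import numpy as np, cv2
from scipy.spatial.transform import Rotation as R
from scipy.optimize import least_squares
from rig import sensors,get_image,camera_params
P={n:camera_params(n) for n in("side","top")}
def ray(n,uv):
    p=P[n]; d=np.linalg.inv(p["intrinsics"])@np.array([uv[0],uv[1],1.]); return p["xyz"],R.from_quat(p["rotation"]).as_matrix()@d
def onz(n,uv,z):
    o,d=ray(n,uv); return o+d*(z-o[2])/d[2]
def tri(a,b):
    A=[];B=[]
    for n,uv in(("top",a),("side",b)):
        o,d=ray(n,uv); d=d/np.linalg.norm(d); M=np.eye(3)-np.outer(d,d); A.append(M);B.append(M@o)
    return np.linalg.lstsq(np.vstack(A),np.hstack(B),rcond=None)[0]
def proj(n,X):
    p=P[n]; c=R.from_quat(p["rotation"]).as_matrix().T@(np.array(X)-p["xyz"]); return (p["intrinsics"]@(c/c[2]))[:2]
def redblobs(img):
    h=cv2.cvtColor(img,cv2.COLOR_BGR2HSV); m=(((h[...,0]<6)|(h[...,0]>174))&(h[...,1]>190)&(h[...,2]>60)).astype(np.uint8)
    n,l,s,c=cv2.connectedComponentsWithStats(m); return [(s[i],c[i].round(1)) for i in range(1,n) if s[i,4]>15]
def crib2w(pose,X):
    x,y,a=pose; c,s=np.cos(a),np.sin(a); return np.array([x+c*X[0]-s*X[1],y+s*X[0]+c*X[1],X[2]])
E
python3 - <<'E'
from h import *
T=lambda u,v:(u/5+270,v/5+180); S=lambda u,v:(u/4.7+240,v/4.7+170)
ob=[(T(50,120),(0,155,195)),(T(130,120),(0,115,195)),(T(55,40),(40,155,195)),(T(137,38),(40,115,195)),(T(695,80),(40,-155,195))]
W=[onz("top",a,195) for a,_ in ob]
f=lambda p:np.hstack([(crib2w(p,X)-w)[:2] for w,(_,X) in zip(W,ob)])
r=least_squares(f,[650,0,0]); p=r.x; print("crib",p.round(3),f(p).round(1))
h=crib2w(p,(0,115,0)); print("hinge",h.round(1))
for nm,uv,z in(("bar end",T(575,470),193),("bar piv",T(250,250),193),("gate corner back",T(545,352),189),("gate back near",T(165,108),189),
   ("lip top front R",T(682,216),199),("lip L",T(613,210),199),("flange front L",T(620,190),199),("flange front R",T(684,195),199)):
    w=onz("top",uv,z); c,s=np.cos(p[2]),np.sin(p[2]); d=w[:2]-p[:2]
    print(nm,w.round(1),"crib",(c*d[0]+s*d[1]).round(1),(-s*d[0]+c*d[1]).round(1))
for n in P: print(n,redblobs(cv2.imread(f"pics/{n}0.png")))
for X in((0,155,195),(0,115,195),(40,155,195),(0,-155,195),(40,-115,195),(0,155,0)): 
    q=proj("side",crib2w(p,X)); print(X,((q-[240,170])*4.7).round(0))
im=cv2.imread("pics/top0.png"); print(im[212:232,400].sum(1)//3, im[212:232,404].sum(1)//3)
E
```

```text
crib [ 6.4086e+02 -3.5294e+01 -4.4000e-02] [ 1.8  1.5 -0.9 -0.2  1.1  0.4 -2.6 -0.1  0.6 -1.6]
hinge [645.9  79.6   0. ]
bar end [ 482.6 -131.4  193. ] crib -153.8 -102.9
bar piv [584.3  21.  193. ] crib -59.0 53.7
gate corner back [ 539.1 -118.4  189. ] crib -98.0 -87.5
gate back near [655.3  63.6 189. ] crib 10.1 99.4
lip top front R [ 604.1 -182.   199. ] crib -30.3 -148.2
lip L [ 606.3 -149.6  199. ] crib -29.5 -115.7
flange front L [ 616.2 -153.   199. ] crib -19.5 -118.7
flange front R [ 614.5 -183.2  199. ] crib -19.9 -148.9
side []
top [(array([ 140,  127,   43,   46, 1534], dtype=int32), array([160.9, 150.1])), (array([352, 244,  13,  14, 112], dtype=int32), array([357.7, 250.3])), (array([443, 281,  10,   9,  70], dtype=int32), array([447.7, 285.2])), (array([   6,  431,  115,   49, 3428], dtype=int32), array([ 72. , 462.4])), (array([126, 432,   8,  48, 267], dtype=int32), array([130.5, 453.5])), (array([ 13, 443,  38,   8,  82], dtype=int32), array([ 29. , 446.2]))]
(0, 155, 195) [138. 278.]
(0, 115, 195) [187. 241.]
(40, 155, 195) [ 76. 252.]
(0, -155, 195) [466.  31.]
(40, -115, 195) [372.  39.]
(0, 155, 0) [154. 570.]
[135 134 134 135 132 120  91  65  76 113 131 116  83  64  62  61  59  59
  62  62] [135 133 134 133 133 128 100  67  71 106 125 121  94  65  62  63  61  61
  62  63]
```

```bash
cat >> h.py <<'E'
POSE=np.array([640.86,-35.29,-0.044])
def bar(th,phi,a=90,b=48,off=0):
    """world point a along bar, b above its axis, off further in along gate normal"""
    s=95+a*np.cos(phi)-b*np.sin(phi); z=185+a*np.sin(phi)+b*np.cos(phi)
    v=np.array([-np.sin(th),-np.cos(th)]); n=np.array([np.cos(th),-np.sin(th)])
    c=np.array([0,115])+s*v+(off-20)*n
    return crib2w(POSE,(c[0],c[1],z))
def tool(th,phi):
    """tool rotation: y inward normal, z along tab downwards"""
    g=POSE[2]-th; n=np.array([np.cos(g),np.sin(g),0]); v=np.array([np.sin(g),-np.cos(g),0]) # v: along gate from hinge
    z=-(np.cos(phi)*np.array([0,0,1.])-np.sin(phi)*v)
    return np.column_stack([np.cross(n,z),n,z])
def tcp(th,phi,b=48,dz=0,tilt=None):
    M=tool(th,phi if tilt is None else tilt); return bar(th,phi,90,b)+19*M[:,2]+[0,0,dz],M
def rel(p,M,s=None):
    s=s or sensors.sense(); C=R.from_quat(s["tool_rot"]).as_matrix()
    return (C.T@(p-s["position"])/1000).round(4),R.from_matrix(C.T@M).as_rotvec().round(4)
def report():
    s=sensors.sense(); C=R.from_quat(s["tool_rot"]).as_matrix()
    print("t",round(s["t"],2),"p",s["position"].round(1),"F",s["force"].round(2),"T",s["torque"].round(2),"op",round(s["opening"],1),"yaw",round(np.arctan2(C[1,1],C[0,1]),3),"z",C[:,2].round(3)); return s
E
python3 - <<'E'
from h import *
for th in(.52,.535,.55):
    print(th,bar(th,-.045).round(1),"top px of tab top/mid",proj("top",bar(th,-.045,90,77)).round(1),proj("top",bar(th,-.045,90,48)).round(1),"end",proj("top",bar(th,-.045,173,8)).round(1),"side mid",proj("side",bar(th,-.045,90,44)).round(1))
im=cv2.imread("pics/side0.png");h=cv2.cvtColor(im,cv2.COLOR_BGR2HSV);m=((h[...,0]<8)|(h[...,0]>172))&(h[...,1]>170);m[:170]=0;m[230:]=0;m[:,:330]=0;m[:,380:]=0
y,x=np.nonzero(m);print("side red",x.mean(),y.mean(),len(x),x.min(),x.max(),y.min(),y.max())
p,M=tcp(.535,-.045,b=55,dz=85);print(p,rel(p,M))
E
```

```text
0.52 [529.  -67.8 228.9] top px of tab top/mid [360.3 247.5] [358.7 250.2] end [386.7 273.4] side mid [352.  197.5]
0.535 [526.8 -66.  228.9] top px of tab top/mid [359.4 248.5] [357.9 251.1] end [385.7 274.7] side mid [352.4 198. ]
0.55 [524.6 -64.2 228.9] top px of tab top/mid [358.6 249.4] [357.1 252.1] end [384.6 276. ] side mid [352.9 198.6]
side red 351.4258064516129 197.9225806451613 155 346 356 185 211
[527.1122402  -65.58369464 301.91492289] (array([ 0.4832, -0.4538, -0.0795]), array([ 0.0139,  0.0428, -0.6869]))
```

step_arm(
  plan=[
    [-1,0.02,-0.02,-0.04,0,0,-0.08],
    [-1,0.05,-0.05,-0.07,0,0,-0.16],
    [-1,0.085,-0.08,-0.085,0,0,-0.24],
    [-1,0.12,-0.113,-0.085,0,0,-0.32],
    [-1,0.155,-0.146,-0.085,0,0,-0.4],
  ],
)

```text
t: 0.6
position: [307.2, -456.1, 307.5]
tool_rot: [0.938, 0.347, 0.0, -0.0]
force: [1.4, 0.3, 0.2]
opening: 87.6
```

Run:
```python
from h import *
report();print(rel(*tcp(.535,-.045,b=55,dz=85)))
```

```text
t 0.6 p [ 307.2 -456.1  307.5] F [1.37 0.3  0.24] T [ 0.05 -0.03 -0.01] op 87.6 yaw -0.863 z [-0.     0.001 -1.   ]
(array([ 0.421 , -0.1537,  0.0058]), array([ 0.0059,  0.0443, -0.2838]))
```

step_arm(
  plan=[
    [-1,0.046,-0.017,0,0,0,-0.06],
    [-1,0.092,-0.034,0,0,0.01,-0.12],
    [-1,0.138,-0.051,0,0,0.02,-0.18],
    [-1,0.184,-0.068,0,0,0.03,-0.24],
    [-1,0.23,-0.084,0,0,0.044,-0.284],
  ],
)

```text
t: 1.1
position: [427.7, -240.6, 307.5]
tool_rot: [0.879, 0.477, 0.021, -0.008]
force: [0.8, -1.2, 0.4]
opening: 88.0
```

Run:
```python
from h import *
report();print(rel(*tcp(.535,-.045,b=55,dz=85)))
```

```text
t 1.1 p [ 427.7 -240.6  307.5] F [ 0.84 -1.16  0.35] T [-0.15 -0.06 -0.05] op 88.0 yaw -0.577 z [ 0.029  0.034 -0.999]
(array([ 0.2005, -0.0121,  0.0144]), array([0.0056, 0.0009, 0.0027]))
```

step_arm(
  plan=[
    [-1,0.045,-0.003,0.003,0,0,0],
    [-1,0.09,-0.006,0.006,0,0,0],
    [-1,0.135,-0.009,0.009,0,0,0],
    [-1,0.175,-0.011,0.012,0,0,0],
    [-1,0.2005,-0.012,0.014,0,0,0],
  ],
)

```text
t: 1.6
position: [527.9, -62.2, 302.1]
tool_rot: [0.878, 0.478, 0.021, -0.009]
force: [-0.8, -0.3, 0.0]
opening: 87.8
```

step_arm(
  plan=[
    [-1,0,0,0,0,0,0],
    [-1,0,0,0,0,0,0],
    [-1,0,0,0,0,0,0],
    [-1,0,0,0,0,0,0],
    [-1,0,0,0,0,0,0],
  ],
)

```text
t: 2.1
position: [527.6, -63.5, 302.1]
tool_rot: [0.878, 0.477, 0.021, -0.008]
force: [0.5, -0.1, 0.6]
opening: 87.6
```

Run:
```python
from h import *
report();print(rel(*tcp(.535,-.045,b=55,dz=85)));print(rel(*tcp(.535,-.045,b=55)))
a=get_image("side")[130:280,250:420]; cv2.imwrite("pics/s1.png",cv2.resize(a,None,fx=4,fy=4,interpolation=cv2.INTER_CUBIC))
```

```text
t 2.1 p [527.6 -63.5 302.1] F [ 0.51 -0.15  0.62] T [-0.04  0.01 -0.03] op 87.6 yaw -0.575 z [ 0.029  0.034 -0.999]
(array([-0.002 ,  0.0008,  0.0001]), array([0.0051, 0.0005, 0.004 ]))
(array([-0.0058,  0.0003,  0.0851]), array([0.0051, 0.0005, 0.004 ]))
```

View pics/s1.png

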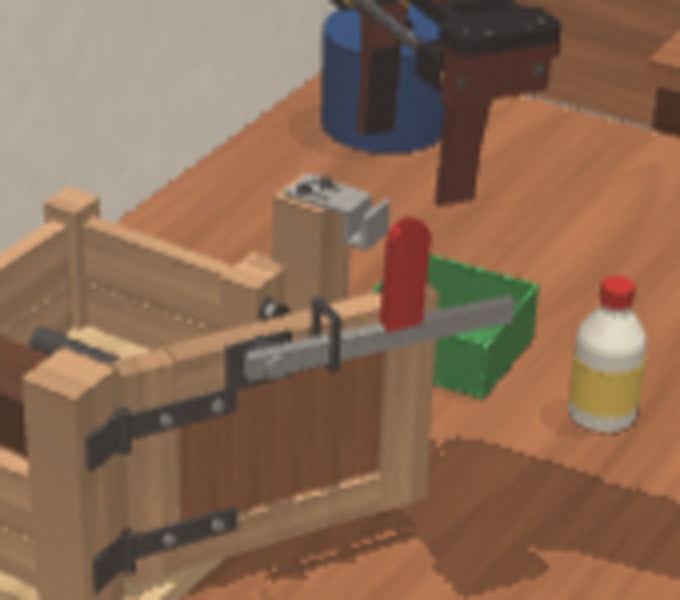

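The fingers hang at about (375,130) and (457,200) in the crop, one before and one behind the tab top at (408,220). They are well placed, so I'll descend and grip gently.

step_arm(
  plan=[
    [-1,-0.004,0,0.02,0,0,0],
    [-1,-0.005,0,0.042,0,0,0],
    [-1,-0.006,0,0.065,0,0,0],
    [-1,-0.006,0,0.08,0,0,0],
    [-1,-0.006,0,0.085,0,0,0],
  ],
)

```text
t: 2.65
position: [525.7, -65.8, 215.4]
tool_rot: [0.878, 0.477, 0.02, -0.009]
force: [-0.1, 0.9, 0.4]
opening: 87.9
```

step_arm(
  plan=[
    [0.5,0,0,0,0,0,0],
    [0.6,0,0,0,0,0,0],
    [0.7,0,0,0,0,0,0],
    [0.8,0,0,0,0,0,0],
    [1,0,0,0,0,0,0],
  ],
  newtons=10,
)

```text
t: 3.15
position: [526.0, -65.7, 216.0]
tool_rot: [0.878, 0.477, 0.02, -0.009]
force: [-0.2, -0.5, 0.9]
opening: 51.4
```

step_arm(
  plan=[
    [1,0,0,0,0,0,0],
    [1,0,0,0,0,0,0],
    [1,0,0,0,0,0,0],
    [1,0,0,0,0,0,0],
    [1,0,0,0,0,0,0],
  ],
)

```text
t: 3.65
position: [526.2, -65.8, 216.0]
tool_rot: [0.878, 0.477, 0.02, -0.009]
force: [0.9, -0.1, 0.4]
opening: 11.3
```

Run:
```python
from h import *
report()
for th in(.52,.53,.54): print(th,tcp(th,-.045,b=55)[0])
for k in(.0,.05,.1,.15,.2): print(k,*rel(*tcp(.535,k,b=55)))
```

```text
t 3.65 p [526.2 -65.8 216. ] F [ 0.94 -0.06  0.37] T [ 0.   -0.2  -0.03] op 11.3 yaw -0.576 z [ 0.027  0.035 -0.999]
0.52 [529.30325987 -67.34938701 216.91492289]
0.53 [527.83963422 -66.17590803 216.91492289]
0.54 [526.38781634 -64.98785171 216.91492289]
0.0 [ 0.0024  0.0007 -0.0049] [ 0.004  -0.0439  0.0036]
0.05 [ 0.0045  0.0007 -0.0093] [ 0.0041 -0.0939  0.0035]
0.1 [ 0.0069  0.0007 -0.0135] [ 0.0042 -0.1439  0.0034]
0.15 [ 0.0094  0.0008 -0.0177] [ 0.0043 -0.1939  0.0033]
0.2 [ 0.0121  0.0008 -0.0217] [ 0.0044 -0.2439  0.0032]
```

step_arm(
  plan=[
    [1,0.0012,0,-0.0025,0,-0.02,0],
    [1,0.0024,0,-0.005,0,-0.044,0],
    [1,0.0045,0,-0.0093,0,-0.094,0],
    [1,0.0069,0,-0.0135,0,-0.144,0],
    [1,0.0094,0,-0.0177,0,-0.194,0],
  ],
)

```text
t: 4.15
position: [530.5, -59.2, 234.4]
tool_rot: [0.876, 0.475, -0.067, 0.039]
force: [-0.4, -1.4, -2.7]
opening: 10.0
```

Run:
```python
from h import *
report()
print(rel(*tcp(.535,.2,b=55)))
im=get_image("side"); cv2.imwrite("pics/s2.png",cv2.resize(im[130:280,250:420],None,fx=4,fy=4,interpolation=cv2.INTER_CUBIC))
```

```text
t 4.15 p [530.5 -59.2 234.4] F [-0.38 -1.41 -2.72] T [-0.02  0.26 -0.16] op 10.0 yaw -0.576 z [-0.081 -0.132 -0.988]
(array([ 0.0027,  0.0007, -0.0042]), array([ 0.0046, -0.045 ,  0.0017]))
```

View pics/s2.png

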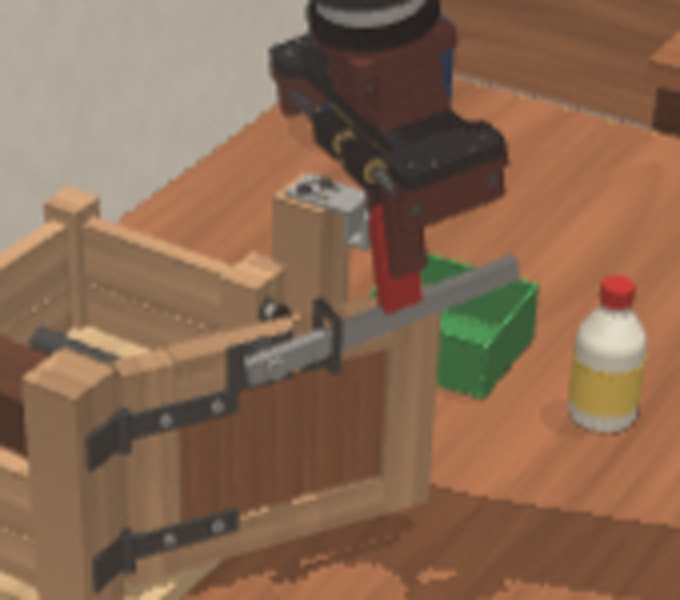

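The bar is lifted, with the arm carrying about 2.7 N. In the crop its end is at about (515,265). Next I'll lift slightly more and swing the gate along its arc.

```bash
cat >> h.py <<'E'
def rows(seq,b=55):
    s=sensors.sense()
    for th,phi in seq: print((th,phi),*[x.tolist() for x in rel(*tcp(th,phi,b),s)])
E
python3 - <<'E'
from h import *
rows([(.535,.2),(.51,.2),(.475,.2),(.435,.2),(.395,.2)])
E
```

```text
(0.535, 0.2) [0.0013, 0.001, -0.0033] [0.0053, -0.0428, 0.0044]
(0.51, 0.2) [0.0009, 0.0054, -0.0032] [0.0009, -0.0427, -0.0202]
(0.475, 0.2) [0.0004, 0.0116, -0.0031] [-0.0053, -0.0426, -0.0546]
(0.435, 0.2) [0.0001, 0.0187, -0.0031] [-0.0124, -0.0425, -0.094]
(0.395, 0.2) [0.0001, 0.0258, -0.003] [-0.0196, -0.0424, -0.1334]
```

step_arm(
  plan=[
    [1,0.0013,0.0005,-0.0033,0.004,-0.043,0.004],
    [1,0.0009,0.0054,-0.0032,0.001,-0.043,-0.02],
    [1,0.0004,0.0116,-0.0031,-0.005,-0.043,-0.055],
    [1,0.0001,0.0187,-0.0031,-0.012,-0.0425,-0.094],
    [1,0.0001,0.0258,-0.003,-0.02,-0.042,-0.133],
  ],
)

```text
t: 4.7
position: [553.5, -71.6, 238.2]
tool_rot: [0.839, 0.534, -0.083, 0.054]
force: [0.0, -0.4, 0.7]
opening: 9.8
```

Run:
```python
from h import *
report();rows([(t,.2) for t in(.36,.32,.28,.24,.2)])
```

```text
t 4.7 p [553.5 -71.6 238.2] F [ 0.03 -0.44  0.65] T [ 0.21 -0.   -0.13] op 9.8 yaw -0.437 z [-0.082 -0.179 -0.98 ]
(0.36, 0.2) [-0.0005, 0.0055, 0.0001] [-0.0054, -0.0019, -0.0324]
(0.32, 0.2) [-0.0009, 0.0126, 0.0002] [-0.0134, -0.0018, -0.0716]
(0.28, 0.2) [-0.0011, 0.0197, 0.0002] [-0.0213, -0.0018, -0.1108]
(0.24, 0.2) [-0.0009, 0.0268, 0.0002] [-0.0292, -0.0018, -0.15]
(0.2, 0.2) [-0.0005, 0.0338, 0.0001] [-0.0371, -0.0018, -0.1892]
```

step_arm(
  plan=[
    [1,-0.0005,0.0055,0.0001,-0.005,-0.002,-0.032],
    [1,-0.0009,0.0126,0.0002,-0.013,-0.002,-0.072],
    [1,-0.0011,0.0197,0.0002,-0.021,-0.002,-0.111],
    [1,-0.0009,0.0268,0.0002,-0.029,-0.002,-0.15],
    [1,-0.0005,0.0338,0.0001,-0.037,-0.002,-0.189],
  ],
)

```text
t: 5.2
position: [584.5, -86.8, 238.2]
tool_rot: [0.783, 0.613, -0.078, 0.062]
force: [0.5, -0.4, -0.6]
opening: 9.9
```

Run:
```python
from h import *
report();rows([(t,.2) for t in(.17,.14,.115,.095,.08)])
im=get_image("side"); cv2.imwrite("pics/s3.png",cv2.resize(im[130:280,250:420],None,fx=4,fy=4,interpolation=cv2.INTER_CUBIC))
print(proj("side",bar(.2,.2,173,0)),proj("side",bar(.2,.1,173,0)))
```

```text
t 5.2 p [584.5 -86.8 238.2] F [ 0.53 -0.4  -0.6 ] T [ 0.19  0.   -0.17] op 9.9 yaw -0.242 z [-0.047 -0.192 -0.98 ]
(0.17, 0.2) [-0.0003, 0.0046, 0.0001] [-0.0048, -0.0011, -0.0277]
(0.14, 0.2) [-0.0006, 0.0099, 0.0001] [-0.0107, -0.0011, -0.0571]
(0.115, 0.2) [-0.0008, 0.0144, 0.0002] [-0.0156, -0.0011, -0.0816]
(0.095, 0.2) [-0.0009, 0.0179, 0.0002] [-0.0196, -0.0011, -0.1012]
(0.08, 0.2) [-0.0009, 0.0206, 0.0002] [-0.0226, -0.0011, -0.1159]
[359.48419209 178.45755363] [359.75565664 183.72827755]
```

View pics/s3.png

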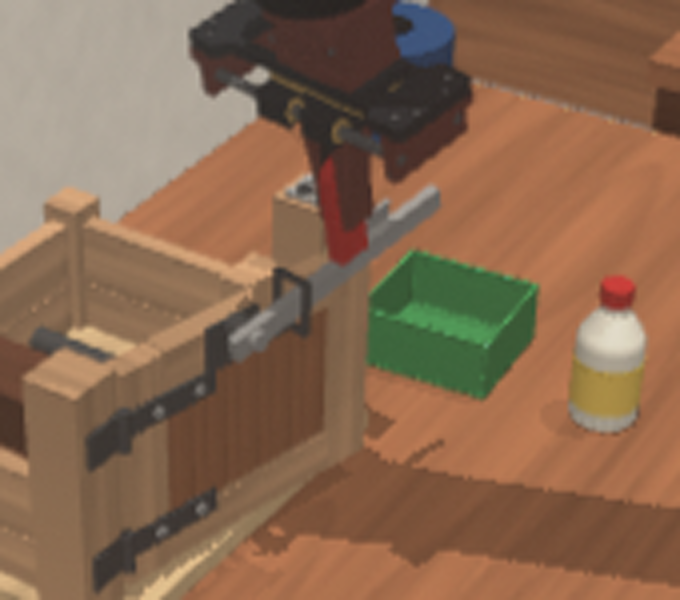

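The bar end shows at (438,195) in the crop, which matches the prediction for 0.2 rad lifted, so it is still held. I'll keep closing.

step_arm(
  plan=[
    [1,-0.0003,0.0046,0.0001,-0.005,-0.001,-0.028],
    [1,-0.0006,0.0099,0.0001,-0.011,-0.001,-0.057],
    [1,-0.0008,0.0144,0.0002,-0.016,-0.001,-0.082],
    [1,-0.0009,0.0179,0.0002,-0.02,-0.001,-0.101],
    [1,-0.0009,0.0206,0.0002,-0.023,-0.001,-0.116],
  ],
)

```text
t: 5.75
position: [605.5, -93.2, 238.2]
tool_rot: [0.745, 0.66, -0.074, 0.067]
force: [0.1, -1.4, 1.0]
opening: 9.9
```

Run:
```python
from h import *
report();rows([(t,.2) for t in(.065,.05,.036,.024,.015)])
```

```text
t 5.75 p [605.5 -93.2 238.2] F [ 0.13 -1.35  0.95] T [ 0.05  0.06 -0.2 ] op 9.9 yaw -0.121 z [-0.023 -0.197 -0.98 ]
(0.065, 0.2) [0.0001, 0.0014, 0.0001] [-0.001, -0.0002, -0.0123]
(0.05, 0.2) [-0.0001, 0.0041, 0.0001] [-0.0039, -0.0002, -0.027]
(0.036, 0.2) [-0.0003, 0.0065, 0.0001] [-0.0067, -0.0002, -0.0408]
(0.024, 0.2) [-0.0004, 0.0086, 0.0002] [-0.0091, -0.0001, -0.0525]
(0.015, 0.2) [-0.0005, 0.0102, 0.0002] [-0.0109, -0.0001, -0.0613]
```

step_arm(
  plan=[
    [1,0.0001,0.0014,0.0001,-0.001,0,-0.012],
    [1,-0.0001,0.0041,0.0001,-0.004,0,-0.027],
    [1,-0.0003,0.0065,0.0001,-0.007,0,-0.041],
    [1,-0.0004,0.0086,0.0002,-0.009,0,-0.052],
    [1,-0.0005,0.0102,0.0002,-0.011,0,-0.061],
  ],
)

```text
t: 6.25
position: [615.0, -95.3, 238.1]
tool_rot: [0.724, 0.683, -0.073, 0.068]
force: [-3.1, -2.6, 2.8]
opening: 9.9
```

step_arm(
  plan=[
    [1,0,0,0,0,0,0],
    [1,0,0,0,0,0,0],
    [1,0,0,0,0,0,0],
    [1,0,0,0,0,0,0],
    [1,0,0,0,0,0,0],
  ],
)

```text
t: 6.75
position: [614.8, -95.3, 238.0]
tool_rot: [0.724, 0.683, -0.073, 0.068]
force: [-3.3, -2.7, 1.2]
opening: 10.1
```

Run:
```python
from h import *
report();print(rel(*tcp(.015,.2,b=55)))
im=get_image("top")
cv2.imwrite("pics/t4.png",cv2.resize(im[180:260,330:430],None,fx=7,fy=7,interpolation=cv2.INTER_CUBIC))
```

```text
t 6.75 p [614.8 -95.3 238. ] F [-3.33 -2.7   1.17] T [-0.18  0.58 -0.35] op 10.1 yaw -0.059 z [-0.013 -0.199 -0.98 ]
(array([ 0.0004,  0.0007, -0.0002]), array([-0.0016,  0.0006,  0.0002]))
```

View pics/t4.png

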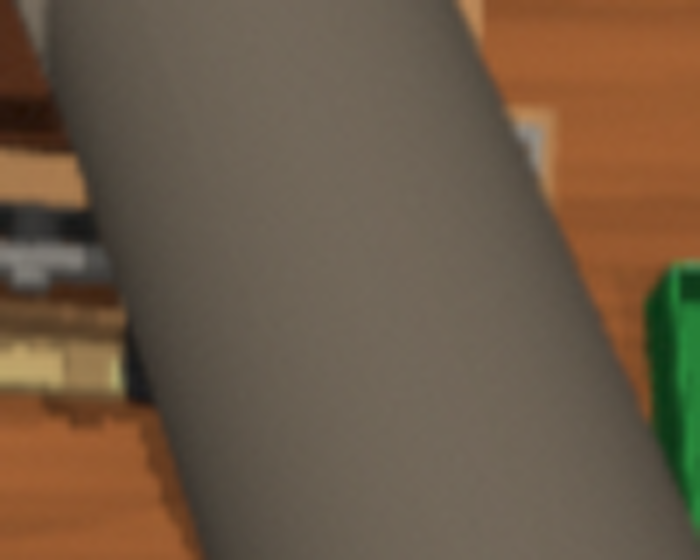

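The arm hides the keeper from above. The roughly 3.3 N in x fits the buffer being pressed. I'll lower the bar slowly and feel for the slot.

Run:
```python
from h import *
rows([(.015,p) for p in(.185,.17,.155,.145,.135,.12)])
```

```text
(0.015, 0.185) [-0.0002, 0.0007, 0.0011] [-0.0016, 0.0156, 0.0002]
(0.015, 0.17) [-0.0007, 0.0007, 0.0025] [-0.0016, 0.0306, 0.0002]
(0.015, 0.155) [-0.0012, 0.0007, 0.0039] [-0.0016, 0.0456, 0.0002]
(0.015, 0.145) [-0.0015, 0.0007, 0.0048] [-0.0016, 0.0556, 0.0002]
(0.015, 0.135) [-0.0018, 0.0007, 0.0057] [-0.0016, 0.0656, 0.0002]
(0.015, 0.12) [-0.0022, 0.0007, 0.0071] [-0.0016, 0.0806, 0.0002]
```

step_arm(
  plan=[
    [1,-0.0005,0.0005,0.0011,0,0.015,0],
    [1,-0.001,0.0005,0.0025,0,0.03,0],
    [1,-0.0015,0.0005,0.0039,0,0.045,0],
    [1,-0.0018,0.0005,0.0053,0,0.06,0],
    [1,-0.002,0.0005,0.0062,0,0.07,0],
  ],
)

```text
t: 7.3
position: [615.2, -97.7, 233.1]
tool_rot: [0.726, 0.685, -0.047, 0.044]
force: [-6.4, 2.2, 9.0]
opening: 9.9
```

Run:
```python
from h import *
report();rows([(.015,p) for p in(.135,.13,.12,.11,.1)])
```

```text
t 7.3 p [615.2 -97.7 233.1] F [-6.42  2.24  9.03] T [-0.01  1.49 -0.38] op 9.9 yaw -0.059 z [-0.009 -0.128 -0.992]
(0.015, 0.135) [-0.0005, 0.0002, 0.0004] [-0.0012, -0.0066, 0.0004]
(0.015, 0.13) [-0.0007, 0.0002, 0.0009] [-0.0012, -0.0016, 0.0004]
(0.015, 0.12) [-0.001, 0.0002, 0.0018] [-0.0012, 0.0084, 0.0004]
(0.015, 0.11) [-0.0014, 0.0002, 0.0027] [-0.0012, 0.0184, 0.0004]
(0.015, 0.1) [-0.0017, 0.0002, 0.0036] [-0.0012, 0.0284, 0.0004]
```

There is contact with about 9 N up, so the bar is resting on the lip or flange. I'll ease up 1 mm, then feel inward in small steps, because the low buffer force suggests the gate is still too far out.

step_arm(
  plan=[
    [1,0,0,-0.0007,0,0,0],
    [1,0,0,-0.0012,0,0,0],
    [1,0,0.0004,-0.0012,0,0,-0.002],
    [1,0,0.0008,-0.0012,0,0,-0.005],
    [1,0,0.0012,-0.0012,0,0,-0.005],
  ],
)

```text
t: 7.8
position: [616.1, -97.4, 233.8]
tool_rot: [0.724, 0.687, -0.047, 0.043]
force: [-4.1, 0.2, -3.7]
opening: 10.2
```

Run:
```python
from h import *
report();print(rel(*tcp(.015,.135,b=55)))
im=get_image("side"); cv2.imwrite("pics/s5.png",cv2.resize(im[150:230,290:390],None,fx=7,fy=7,interpolation=cv2.INTER_CUBIC))
```

```text
t 7.8 p [616.1 -97.4 233.8] F [-4.13  0.16 -3.66] T [ 0.13  0.55 -0.26] op 10.2 yaw -0.053 z [-0.01  -0.127 -0.992]
(array([-0.0008, -0.0007,  0.0011]), array([-0.0022, -0.0068,  0.0059]))
```

View pics/s5.png

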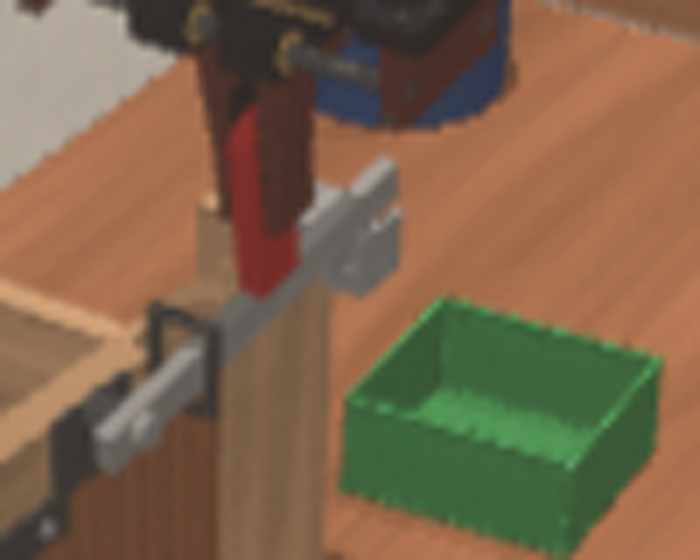

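The side crop shows the bar end (390,170) just above the keeper's front lip (385,215). The bar now hangs free at −3.7 N, so I'll lower again 1 mm further in.

step_arm(
  plan=[
    [1,0,0,0.0005,0,0.003,0],
    [1,0,0,0.001,0,0.006,0],
    [1,-0.0003,0,0.0014,0,0.01,0],
    [1,-0.0003,0,0.0017,0,0.014,0],
    [1,-0.0003,0,0.0017,0,0.014,0],
  ],
)

```text
t: 8.35
position: [616.4, -98.2, 232.4]
tool_rot: [0.725, 0.687, -0.042, 0.038]
force: [-3.7, -1.3, 0.8]
opening: 10.4
```

Run:
```python
from h import *
report()
```

```text
t 8.35 p [616.4 -98.2 232.4] F [-3.68 -1.3   0.81] T [-0.18  0.45 -0.24] op 10.4 yaw -0.054 z [-0.008 -0.113 -0.994]
```

step_arm(
  plan=[
    [1,0,0,0.0004,0,0.004,0],
    [1,0,0,0.0008,0,0.008,0],
    [1,-0.0003,0,0.0012,0,0.012,0],
    [1,-0.0004,0,0.0015,0,0.016,0],
    [1,-0.0005,0,0.0015,0,0.016,0],
  ],
)

```text
t: 8.85
position: [616.6, -99.0, 231.0]
tool_rot: [0.725, 0.687, -0.036, 0.033]
force: [-2.2, -2.1, 0.2]
opening: 10.1
```

Run:
```python
from h import *
report(); print([(p,tcp(.01,p,55)[0].round(1)) for p in (.14,.13,.12,.11)])
```

```text
t 8.85 p [616.6 -99.  231. ] F [-2.23 -2.1   0.19] T [-0.21  0.27 -0.18] op 10.1 yaw -0.054 z [-0.007 -0.097 -0.995]
[(0.14, array([616.3, -98.2, 233.2])), (0.13, array([616.3, -98.6, 232.4])), (0.12, array([616.2, -99.1, 231.5])), (0.11, array([616.2, -99.6, 230.7]))]
```

The bar keeps going down without resistance, below lip height, so it is entering the slot. I'll continue.

step_arm(
  plan=[
    [1,-0.0003,0,0.0008,0,0.009,0],
    [1,-0.0005,0,0.0016,0,0.018,0],
    [1,-0.0008,0,0.0024,0,0.026,0],
    [1,-0.001,0,0.0032,0,0.035,0],
    [1,-0.0012,0,0.004,0,0.044,0],
  ],
)

```text
t: 9.35
position: [616.6, -100.9, 227.2]
tool_rot: [0.726, 0.687, -0.02, 0.018]
force: [-3.1, -2.0, 0.1]
opening: 9.8
```

Run:
```python
from h import *
report(); rows([(.012,p) for p in(.06,.05,.04,.03,.02,.01,0)],55)
```

```text
t 9.35 p [ 616.6 -100.9  227.2] F [-3.05 -2.01  0.07] T [-0.52  0.37 -0.13] op 9.8 yaw -0.054 z [-0.004 -0.053 -0.999]
(0.012, 0.06) [-0.0008, -0.0008, 0.0009] [-0.0012, -0.0068, 0.0017]
(0.012, 0.05) [-0.0012, -0.0008, 0.0018] [-0.0012, 0.0032, 0.0017]
(0.012, 0.04) [-0.0015, -0.0008, 0.0027] [-0.0012, 0.0132, 0.0017]
(0.012, 0.03) [-0.0018, -0.0008, 0.0036] [-0.0013, 0.0232, 0.0017]
(0.012, 0.02) [-0.0022, -0.0008, 0.0045] [-0.0013, 0.0332, 0.0017]
(0.012, 0.01) [-0.0025, -0.0008, 0.0054] [-0.0013, 0.0432, 0.0017]
(0.012, 0) [-0.0028, -0.0008, 0.0063] [-0.0013, 0.0532, 0.0016]
```

step_arm(
  plan=[
    [1,-0.0004,0,0.001,0,0.008,0],
    [1,-0.0007,0,0.002,0,0.018,0],
    [1,-0.0012,0,0.003,0,0.027,0],
    [1,-0.0016,0,0.004,0,0.036,0],
    [1,-0.002,0,0.0048,0,0.044,0],
  ],
)

```text
t: 9.85
position: [616.4, -103.1, 222.4]
tool_rot: [0.726, 0.688, -0.003, 0.002]
force: [-3.2, -1.3, 1.6]
opening: 10.0
```

Run:
```python
from h import *
report()
```

```text
t 9.85 p [ 616.4 -103.1  222.4] F [-3.17 -1.28  1.55] T [-0.28  0.49 -0.13] op 10.0 yaw -0.054 z [-0.002 -0.008 -1.   ]
```

step_arm(
  plan=[
    [1,0,0,0.0004,0,0.004,0],
    [1,-0.0001,0,0.0008,0,0.008,0],
    [1,-0.0002,0,0.0012,0,0.008,0],
    [1,-0.0003,0,0.0015,0,0.008,0],
    [1,-0.0003,0,0.0015,0,0.008,0],
  ],
)

```text
t: 10.35
position: [616.4, -103.8, 220.9]
tool_rot: [0.726, 0.688, -0.001, -0.0]
force: [-3.2, -3.5, 1.9]
opening: 10.0
```

step_arm(
  plan=[
    [1,0,0,0.0002,0,0,0],
    [1,0,0,0.0004,0,0,0],
    [1,0,0,0.0006,0,0,0],
    [1,0,0,0.0008,0,0,0],
    [1,0,0,0.0008,0,0,0],
  ],
)

```text
t: 10.85
position: [616.4, -104.2, 220.1]
tool_rot: [0.726, 0.687, -0.001, 0.0]
force: [-4.3, -4.1, 2.3]
opening: 10.1
```

Run:
```python
from h import *
report()
```

```text
t 10.85 p [ 616.4 -104.2  220.1] F [-4.28 -4.06  2.29] T [-0.65  0.53 -0.14] op 10.1 yaw -0.055 z [-0.001 -0.001 -1.   ]
```

step_arm(
  plan=[
    [1,-0.0003,0,0.0002,0,0,0],
    [1,-0.0006,0,0.0004,0,0,0],
    [1,-0.0006,0,0.0006,0,0,0],
    [1,-0.0006,0,0.0008,0,0,0],
    [1,-0.0006,0,0.0008,0,0,0],
  ],
)

```text
t: 11.35
position: [616.4, -104.3, 219.8]
tool_rot: [0.726, 0.688, -0.001, 0.0]
force: [-5.6, -1.8, 4.5]
opening: 10.1
```

Run:
```python
from h import *
report()
im=get_image("side"); cv2.imwrite("pics/s6.png",cv2.resize(im[150:230,290:390],None,fx=7,fy=7,interpolation=cv2.INTER_CUBIC))
```

```text
t 11.35 p [ 616.4 -104.3  219.8] F [-5.55 -1.84  4.52] T [-0.31  0.85 -0.14] op 10.1 yaw -0.054 z [-0.001 -0.001 -1.   ]
```

View pics/s6.png

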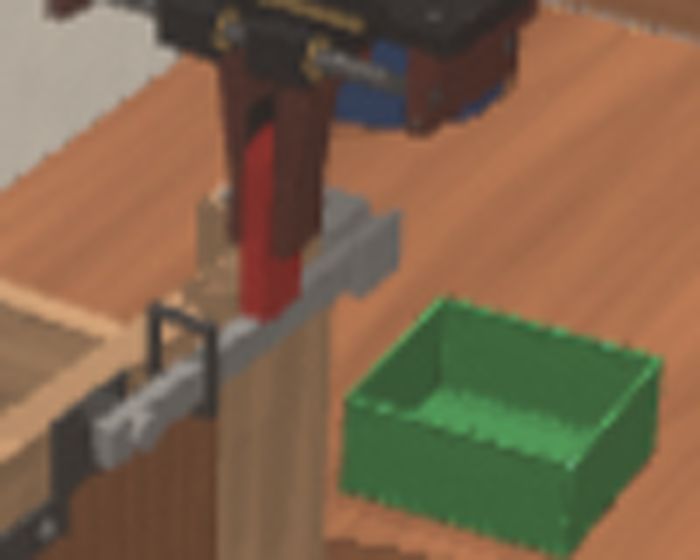

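The bar now lies behind the front lip in the keeper, with its end hidden at about (385,240). Force is rising at the expected height, so it is on the floor. I'll release and retreat upward.

step_arm(
  plan=[
    [0.6,0,0,0,0,0,0],
    [0.3,0,0,0,0,0,0],
    [0,0,0,0,0,0,0],
    [0,0,0,0,0,0,0],
    [0,0,0,0,0,0,0],
  ],
)

```text
t: 11.9
position: [616.5, -104.1, 219.8]
tool_rot: [0.726, 0.688, -0.001, 0.0]
force: [0.2, -0.3, 0.7]
opening: 43.4
```

step_arm(
  plan=[
    [0,0,0,-0.015,0,0,0],
    [0,0,0,-0.04,0,0,0],
    [0,0,0,-0.08,0,0,0],
    [0,0,0,-0.12,0,0,0],
    [0,0,0,-0.15,0,0,0],
  ],
)

```text
t: 12.4
position: [617.2, -103.7, 373.9]
tool_rot: [0.726, 0.688, 0.001, 0.001]
force: [0.8, 1.0, -0.4]
opening: 44.0
```

Run:
```python
from h import *
report()
im=get_image("side"); cv2.imwrite("pics/s7.png",cv2.resize(im[150:230,290:390],None,fx=7,fy=7,interpolation=cv2.INTER_CUBIC))
p=np.array([290,150])
for n,X in(("end top .012",bar(.012,0,173,8)),("tab top",bar(.012,0,90,81)),("end top raised .1",bar(.012,.1,173,8))): print(n,((proj("side",X)-p)*7).round(0))
```

```text
t 12.4 p [ 617.2 -103.7  373.9] F [ 0.82  1.05 -0.38] T [ 0.01 -0.08  0.02] op 44.0 yaw -0.054 z [ 0.003 -0.001 -1.   ]
end top .012 [391. 210.]
tab top [278. 126.]
end top raised .1 [390. 173.]
```

View pics/s7.png

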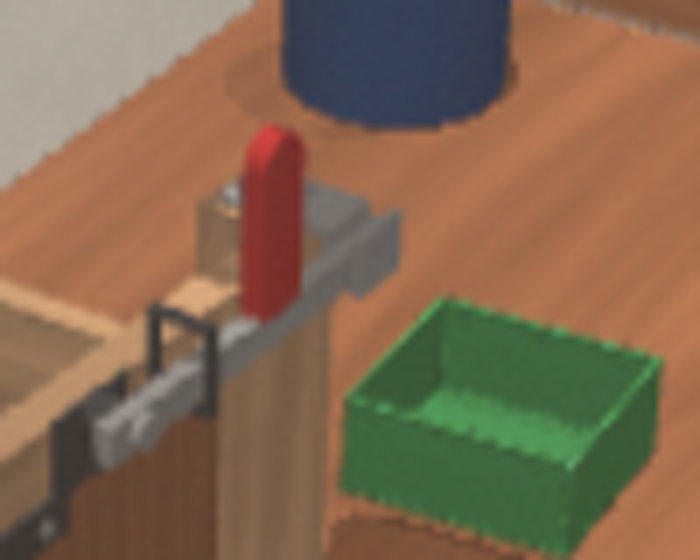

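The tab top at (275,126) matches the seated prediction (278,126). The bar sits behind the lip, the gate held on release, and the hand is clear. Handing in.

Run:
```python
from h import *
from rig import env
report(); print(env.close_job())
```

```text
t 12.45 p [ 618.9 -103.5  378.8] F [1.03 0.36 3.91] T [-0.04 -0.14 -0.01] op 44.0 yaw -0.054 z [ 0.01  -0.002 -1.   ]
the job is handed in; nothing more can be done
None
```

The gate is latched, and I handed the job in at about 12.5 s; no verdict came back. I lifted the bar by its red tab to about 0.2 rad and swung the gate shut slowly. The bar first came down on the keeper's lip, with about 9 N at the wrist. I eased it up, moved about 1 mm inward, found the slot and lowered the bar to its floor.

**Seating:** the floor was felt at tool height 219.8 mm (expected about 220.1). That is about 14 mm below where the bar first touched the lip, close to the 22 mm slot depth at the bar's nose.

**After release:** the side picture showed the gate still shut and the bar down behind the front lip. The tab top was within half a pixel of its predicted seated position, which is about 1 mm. The hand was well clear of everything.

**Not confirmed or odd:**
- The top camera could not see the keeper because the arm hid it, so I checked the seating by touch and from the side view only.
- I did not re-measure the bystanders; the bin looked unmoved in the side crops.
- The last force reading was 3.9 N in z in free air, while the arm was still settling from the upward retreat.

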